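# Click the stop block onto its rail

## Task

Pick up the loose metal stop block and slide it over the free end of the square rail of the length-stop jig until the sprung ball in the rail clicks into the groove inside the block's bore, and no further. Nobody noted where along the rail the ball is set, so push gently, feel for the click, then let go, leaving the block hanging on the rail with the ball in its groove; do not ram the jig or disturb the other things on the table.

Things in the scene. Friction and masses are not known exactly. Their poses are not given: they have to be found in the camera images.
- stop_block: Loose stop block: bare aluminium, 36 wide (its x) x 66 long (y) x 48 high (z) mm, about 0.2 kg, with a black round thumb knob (18 mm across) on top up to 61 mm. Stands upright on the table; origin under its centre. A square through bore runs along its y axis. Both ends are alike: either may go on first. Grip it by the plain x faces.
- bore_centre (a point): Middle of the block's bore, 24 mm above the underside; same axes as the block. The bore is 20.4 mm wide and high. Its roof has a cross groove for the ball halfway along (8 mm long, 6 mm deep) and a 45 degree 4 mm lead-in at each mouth. With the ball in the groove and let go, the block drops: its roof rests on the rail, this point 1.2 mm below the rail's axis; else the ball props it up.
- stop_jig: Length-stop jig, screwed to the table: plywood foot plate 110 (x) x 85 (y) x 12 mm, a dark steel bracket 58 (x) x 40 (y) mm with its top at 84 mm, and a square steel rail 18 x 18 mm, 120 mm long, sticking out level from the bracket along the jig's -y; rail axis 60 mm above the table. Origin on the table under the middle of the bracket's -y face.
- rail_tip (a point): Centre of the rail's free end; last 10 mm taper to 9 mm square. Jig axes: +y runs along the rail to the bracket. A sprung ball, 8 mm across, stands 3.9 mm proud in the rail's top, 49 to 85 mm from here (set anew each time). Pushing on: about 4 to 8 N to mount it, then light drag, a forward tug of 3 to 7 N as it clicks in; another 5 to 9 N would push it out again. Over 30 N is ramming.
- offcut_block: Bystander: pale wood offcut 45x75x28 mm, origin under its centre.
- sanding_block: Bystander: cork sanding block 53x97x26 mm, origin under its centre.
- tape_measure: Bystander: yellow and black tape measure 62x73x32 mm, origin under its centre.
- screw_box: Bystander: upright carton 45x62x98 mm, origin under its centre.
- pencil: Bystander: red carpenter pencil 7x181x8 mm, lying along its y, origin under its centre.
Not all that is in view belongs to the job. There is more than one size of the stop_block; the job needs the largest.

How it is judged:
By the outcome, as a careful person would: the job done as asked, in the order asked, and still so for the second after the job is handed in, with the robot touching nothing.
It also fails if it takes over 72 s, if anything falls off the work surface, if the arm or the gripper's body presses on something with over 40 N, if the wrist force passes 120 N, or if a joint passes its speed limit or range.

## Robot

A 7-joint arm with a two-finger parallel gripper is mounted at the origin on a cart in front of the work surface, level with it; the furniture and walls round the work are solid. World frame = base frame: x ahead of the robot, y to its left, z up, the work surface at z = 0. Lengths are in m, angles in rad, forces in N, time in s.
With the tool pointing down it reaches from about 0.4 to 0.9 m from the base axis. Payload 5.5 kg.
Tool frame: the origin (TCP) lies at the very end of the fingers, on their centre line; the grasp point (between the pads) lies 19 mm behind it (grasp_offset is the distance from the TCP to the grasp point, in m); z points along the fingers, y is the line along which they close (so a half turn about z gives the same grasp; the last joint's range is limited). The gripper opens to 92 mm and grips with 3 to 60 N. Pads are 19 mm wide; open, the fingers measure 130 mm over their backs; the gripper's body (75 mm by 190 mm) begins 47 mm behind the grasp point.
Start: joints at [1.531, 0.501, -0.427, 1.55, 0.221, 1.138, -0.21], TCP at [0.194, -0.62, 0.227] pointing down, gripper open.
Joint ranges: [-2.88, 2.88], [-0.31, 2.03], [-1.54, 1.56], [0.2, 2.42], [-1.41, 4.55], [0.19, 2.02], [-2.57, 2.57]. Speed limits (rad/s): [2.57, 2.57, 3.14, 3.14, 3.14, 3.14, 3.14].

## Interface

Orientations are given as [roll, pitch, yaw] about the fixed x, y, z axes, in that order (R = Rz(yaw) Ry(pitch) Rx(roll)).
In Python, from bench import * gives the robot as it stands.
- The arm moves only by the tool drive_tool, never from a script. Its argument "increments" is text: rows parted by semicolons, each of 7 numbers parted by spaces: the shift along the tool's x, y, z in mm, then the turn, a rotation vector about the tool's x, y, z in degrees, then the closure, from 0 (fully open) to 1 (shut). A call has 1 to 12 rows; each row shifts and turns the commanded pose from where the row before left it, along the tool's axes as they then stand; what a row does not reach is not made up. A row lasts 1/10 s, in which the tool goes at most 50 mm and 8.59 degrees, less where a joint would pass 70% of its speed; a pose out of reach is approached as far as the arm can. A call with a gripper value outside its range is refused whole. The fingers move at their own pace and stop on an object; the grip force is fixed at half the most. Time passes only in rows, so rows that do not move let the fingers close. It gives the time, the measured TCP pose, the force, the opening and the grip force at its end, in the units of the state.
- observe(): the state, without advancing time (a new reading comes with each control period).
- capture(name): name is "side" or "top"; returns a dict with "color" (480x640x3 uint8, red, green, blue), "fx", "fy", "cx", "cy" (pixels), "rvec" (rotation vector, rad) and "tvec" (3), from world to camera coordinates, as OpenCV has them. Camera axes: x right, y down, z forward; pixel columns grow to the right and rows downward; lengths in m; the calibration is good to about 2 mm. A picture is of the moment at which its call begins. There is no depth.
- sign_off(): hands the job in; it is judged then, once.
Trained networks look in a picture, given as the dict that the camera call returned (one of the last four; its "shot" number tells which), for a name from the list of things; names that differ only in an ending like _2 or _b are one class to them, and where a whole thing is asked for, a point or a joint stands for the part that bears it (a point fixed in the world has none). Each returns a list of dicts, best first, with "score" (0 to 1); they miss things now and then, are a little off and sometimes report something else, mostly with a low value. They report only what shows in the picture. A call takes as long as a camera call. They do not tell look-alikes from the thing itself.
- spot_in(query, picture): "location" ([column, row] in pixels, amid what is visible of it).
- masks_of(query, picture): "region" (480x640 bool, what is visible of it) and "location" ([column, row] in pixels, amid what is visible of it).
The state is a dict: "t": time; "q": joint angles; "joint_velocities": joint speeds; "joint_torque": joint torques, N m; "ee_pos": TCP position; "eef_rot": TCP orientation; "ft_force": force on the tool from outside, world axes, zero at the start; "ft_torque": the same for the moment, N m; "grip_width": finger opening in m; "finger_force": force on a finger pad.
Only numpy, scipy, OpenCV 4.12 (cv2) and the standard library are available. Lean on these libraries where they do the work, as an engineer would, in place of code of your own. Each camera call takes 0.05 s, during which the arm holds its last target. There are 200 camera calls.

## Working session

There is one attempt and no reset: what is moved stays moved. The work goes in short steps, Python scripts to look and compute and a tool call to move; the robot and the scene stay as the last step left them, time stands still between calls to the robot, and variables do not carry over. Pictures are saved under pics/ and viewed, at most 10 in all, crops included, and the job is handed in when it is done.

Besides the shell and the picture viewer there is one more tool, called after "Emit:" as name(argument=value, ...) on one line, values as JSON. drive_tool: Moves the arm, as the interface text tells. Its arguments: {"type":"object","properties":{"increments":{"type":"string"}},"required":["increments"]}

```bash
mkdir -p pics; cat > h.py <<'E'
from bench import *
import numpy as np, cv2
def cam(c):
    R=cv2.Rodrigues(np.array(c["rvec"],float))[0]; t=np.array(c["tvec"],float).ravel()
    K=np.array([[c["fx"],0,c["cx"]],[0,c["fy"],c["cy"]],[0,0,1]]); return R,t,K
def ray(c,px,z):
    R,t,K=cam(c); d=R.T@np.linalg.inv(K)@np.array([px[0],px[1],1.]); o=-R.T@t
    return o+d*(z-o[2])/d[2]
def proj(c,P):
    R,t,K=cam(c); p=K@(R@np.array(P,float).T+t[:,None]); return (p[:2]/p[2]).T
def save(n,im): cv2.imwrite("pics/"+n+".png",cv2.cvtColor(im,cv2.COLOR_RGB2BGR))
E
python3 - <<'E'
from h import *
print(observe())
cs={n:capture(n) for n in("top","side")}
for n,c in cs.items():
    save(n+"0",c["color"]); R,t,K=cam(c); print(n,"campos",-R.T@t,c["fx"])
    for q in("stop_block","stop_jig","rail_tip","screw_box","pencil","tape_measure","offcut_block","sanding_block"):
        print(n,q,[(round(d["score"],2),np.round(d["location"]).tolist(),ray(c,d["location"],.03).round(3).tolist()) for d in spot_in(q,c)[:4]])
E
```

```text
{'t': 0.0, 'q': array([ 1.53121494,  0.50184847, -0.42675459,  1.55145759,  0.22077349,
        1.13832079, -0.21029998]), 'joint_velocities': array([ 0.00012424,  0.00051262,  0.00141355,  0.00072333,  0.00145981,
        0.00019708, -0.00041651]), 'joint_torque': array([ 3.79465700e-04, -5.66592622e+01, -5.81587493e+00, -2.79105163e+01,
       -6.84037060e-02,  3.09139816e-02,  2.27002129e-04]), 'ee_pos': array([ 0.1935437 , -0.61976584,  0.22567159]), 'eef_rot': array([-3.13960757e+00, -6.75916323e-05,  3.02794467e-01]), 'ft_force': array([-0.23369004,  0.24040989, -0.05467671]), 'ft_torque': array([-0.02238846,  0.04200701,  0.03453933]), 'finger_force': 0.0, 'grip_width': 0.09167783542658443}
top campos [ 0.40991133 -0.09060034  1.06774505] 473.40835503074163
top stop_block [(0.79, [384.0, 248.0], [0.564, -0.184, 0.03]), (0.68, [408.0, 315.0], [0.416, -0.234, 0.03]), (0.66, [389.0, 205.0], [0.661, -0.197, 0.03])]
top stop_jig [(0.9, [235.0, 258.0], [0.54, 0.145, 0.03]), (0.55, [382.0, 251.0], [0.557, -0.179, 0.03])]
top rail_tip [(0.64, [232.0, 257.0], [0.544, 0.154, 0.03]), (0.
[... 364 characters left out ...]
.0, 198.0], [0.676, -0.058, 0.03])]
side campos [ 0.41954522 -0.96434101  0.63631052] 575.9551947358563
side stop_block [(0.92, [238.0, 329.0], [0.411, -0.246, 0.03]), (0.81, [325.0, 297.0], [0.563, -0.186, 0.03]), (0.61, [382.0, 302.0], [0.656, -0.215, 0.03])]
side stop_jig [(0.81, [292.0, 207.0], [0.547, 0.146, 0.03])]
side rail_tip [(0.95, [294.0, 208.0], [0.551, 0.14, 0.03])]
side screw_box [(0.67, [387.0, 199.0], [0.764, 0.15, 0.03])]
side pencil [(0.92, [209.0, 300.0], [0.365, -0.163, 0.03])]
side tape_measure [(0.81, [395.0, 344.0], [0.649, -0.32, 0.03])]
side offcut_block [(0.68, [219.0, 262.0], [0.384, -0.045, 0.03])]
side sanding_block [(0.98, [372.0, 260.0], [0.67, -0.085, 0.03])]
```

View pics/top0.png

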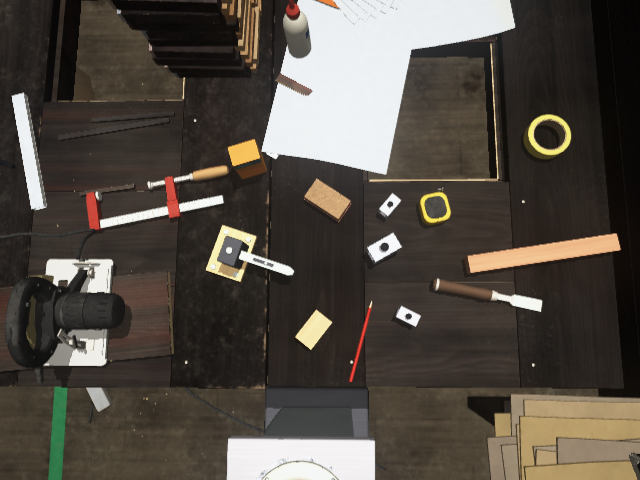

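View pics/side0.png

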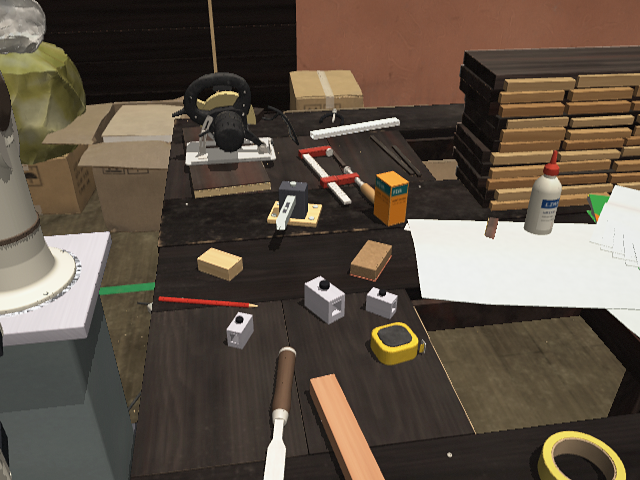

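```bash
python3 - <<'E'
from h import *
c=capture("top")
for q in("stop_block","stop_jig"):
    for i,d in enumerate(masks_of(q,c)[:3]):
        m=d["region"].astype(np.uint8); k=max(cv2.findContours(m,0,2)[0],key=cv2.contourArea)
        (x,y),s,a=cv2.minAreaRect(k); print(q,round(d["score"],2),np.round(d["location"]),(round(x,1),round(y,1)),np.round(s,1),round(a,1),m.sum())
a=cv2.resize(c["color"][185:345,345:465],None,fx=3.75,fy=3.75,interpolation=cv2.INTER_CUBIC)
s=capture("side"); 
b=cv2.resize(s["color"][265:365,200:430],None,fx=3.4,fy=3.4,interpolation=cv2.INTER_CUBIC)
save("crop_top",a);save("crop_side",b)
e=cv2.resize(c["color"][195:305,185:295],None,fx=5.4,fy=5.4,interpolation=cv2.INTER_CUBIC);save("crop_jig",e)
E
```

```text
stop_block 0.82 [384. 248.] (383.2, 248.4) [18.  32.8] 60.6 579
stop_block 0.64 [391. 206.] (389.0, 206.4) [12.4 22.6] 36.9 264
stop_block 0.57 [410. 314.] (407.4, 315.7) [22.8 12.5] 26.6 283
stop_jig 0.68 [235. 256.] (252.4, 260.8) [82.  48.1] 20.6 2131
```

In the top view the block candidates are at (384,248), (389,205) and (408,315). In the side view they are at (325,297), (382,302) and (238,329). The one at top (384,248) is clearly the largest. The jig is at (235,256), with its rail tip near (291,271).

View pics/crop_top.png

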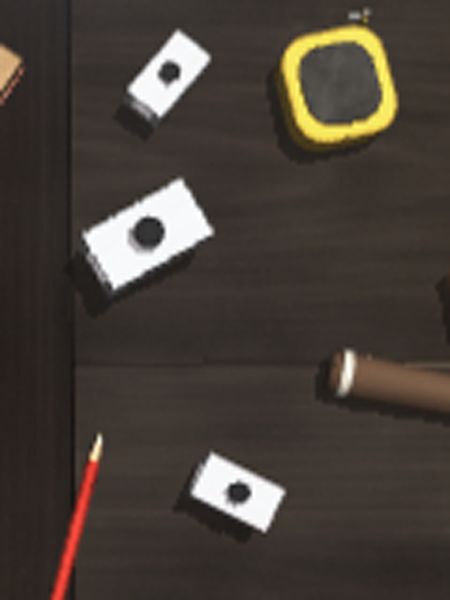

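View pics/crop_jig.png

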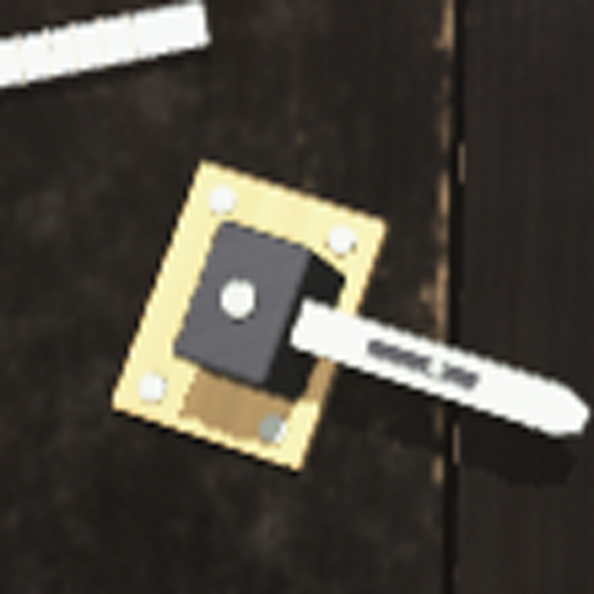

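The close crop confirms it: the block at top (384,248) is the largest and is chosen; the other two, at (389,205) and (408,315), are small. The rail runs from the bracket at about (240,255) to its tip at about (293,272).

```bash
cat >> h.py <<'E'
def rect(c,box,thr,z,chmax=60):
    x0,y0,x1,y1=box; im=c["color"][y0:y1,x0:x1].astype(int)
    m=((im.min(2)>thr)&(im.max(2)-im.min(2)<chmax)).astype(np.uint8)
    k=max(cv2.findContours(m,0,1)[0],key=cv2.contourArea)
    m2=np.zeros_like(m); cv2.drawContours(m2,[cv2.convexHull(k)],-1,1,-1)
    ys,xs=np.nonzero(m2)
    P=np.array([ray(c,(x+x0,y+y0),z)[:2] for x,y in zip(xs,ys)])
    mu=P.mean(0); w,v=np.linalg.eigh(np.cov((P-mu).T)); d=v[:,1]; q=(P-mu)@d; r=(P-mu)@v[:,0]
    return mu,d,np.sqrt(12*w[::-1]),(q.min(),q.max())
E
python3 - <<'E'
from h import *
c=capture("top")
mu,d,s,_=rect(c,(360,228,408,268),150,.048); print("block",mu,np.degrees(np.arctan2(d[1],d[0])),s)
mu,d,s,e=rect(c,(238,240,300,285),150,.069,40); 
if d[1]>0: d=-d
print("rail",mu,np.degrees(np.arctan2(d[1],d[0])),s,e, mu+d*e[0],mu+d*e[1])
s=capture("side")
mu,d,sz,_=rect(s,(295,270,350,325),165,.048); print("sideblock",mu,np.degrees(np.arctan2(d[1],d[0])),sz)
b=cv2.resize(s["color"][170:335,250:370],None,fx=3.6,fy=3.6,interpolation=cv2.INTER_CUBIC);save("crop_side2",b)
E
```

```text
block [ 0.56223136 -0.18216745] 119.73326540448222 [0.06826397 0.03898589]
rail [0.52588459 0.07207263] -108.73693247828743 [0.11857854 0.02053532] (np.float64(-0.06264605967153247), np.float64(0.059382468567212854)) [0.54600798 0.13139867] [0.50680955 0.01583723]
sideblock [ 0.56148387 -0.1843549 ] 118.66683655984674 [0.06710531 0.0370042 ]
```

View pics/crop_side2.png

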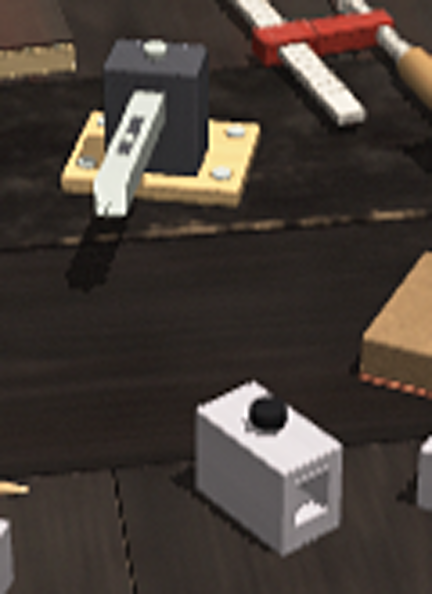

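Emit:
drive_tool(increments="40 -26 0 0 0 0 0.3;40 -26 0 0 0 0 0.3;40 -26 0 0 0 0 0.3;40 -26 0 0 0 0 0.3;40 -26 0 0 0 0 0.3;40 -26 0 0 0 0 0.3;40 -26 0 0 0 0 0.3;40 -26 0 0 0 0 0.3;40 -26 0 0 0 0 0.3;40 -26 0 0 0 0 0.3;40 -26 0 0 0 0 0.3;40 -26 0 0 0 0 0.3")

```text
t: 2.4
ee_pos: [0.56, -0.1781, 0.227]
eef_rot: [3.141, -0.0, 0.302]
ft_force: [1.1, -0.6, -0.0]
grip_width: 0.0642
finger_force: 0.0
```

Emit:
drive_tool(increments="0 0 0 0 0 -8.5 0.3;0 0 0 0 0 -8.5 0.3;0 0 0 0 0 -8.5 0.3;0 0 0 0 0 -8.5 0.3;0 0 0 0 0 -8.5 0.3;0 0 0 0 0 -8.5 0.3;0 0 0 0 0 -8.5 0.3;0 0 0 0 0 -8.5 0.3;0 0 0 0 0 -8.5 0.3;0 0 0 0 0 -8.5 0.3;0 0 0 0 0 -8.5 0.3;0 0 0 0 0 -8.5 0.3")

```text
t: 3.6
ee_pos: [0.559, -0.1797, 0.2268]
eef_rot: [3.142, 0.0, 2.089]
ft_force: [-0.5, -0.1, 0.9]
grip_width: 0.0648
finger_force: 0.0
```

```bash
cat >> h.py <<'E'
def togo(P,yaw):
    from scipy.spatial.transform import Rotation as Ro
    s=observe(); R=Ro.from_euler("xyz",s["eef_rot"]).as_matrix(); G=Ro.from_euler("xyz",[np.pi,0,np.radians(yaw)]).as_matrix()
    print("t",s["t"],"pos",s["ee_pos"].round(4),"rpy",np.degrees(s["eef_rot"]).round(2),"F",s["ft_force"].round(2),"w",round(s["grip_width"],4),"q",s["q"].round(2))
    print("shift tool mm",(R.T@(np.array(P)-s["ee_pos"])*1e3).round(1),"turn",np.degrees(Ro.from_matrix(R.T@G).as_rotvec()).round(2))
E
python3 - <<'E'
from h import *
togo([.562,-.183,.10],119.3)
s=capture("side")
for z in(.06,.064): print(ray(s,(281.1,224.7),z))
E
```

```text
t 3.6 pos [ 0.559  -0.1797  0.2268] rpy [1.8000e+02 2.0000e-02 1.1968e+02] F [-0.51 -0.15  0.85] w 0.0648 q [ 1.    0.55 -1.02  1.7   0.5   1.18  0.37]
shift tool mm [ -4.3   1.  126.8] turn [0.   0.02 0.38]
[0.51033102 0.02199352 0.06      ]
[0.5097009  0.01514767 0.064     ]
```

Emit:
drive_tool(increments="-4 1 26 0 0 0.4 0.3;0 0 30 0 0 0 0.3;0 0 30 0 0 0 0.3;0 0 30 0 0 0 0.3;0 0 25 0 0 0 0.3;0 0 20 0 0 0 0.3;0 0 20 0 0 0 0.3;0 0 20 0 0 0 0.3;0 0 15 0 0 0 0.3;0 0 0 0 0 0 0.3")

```text
t: 4.65
ee_pos: [0.5602, -0.1822, 0.0085]
eef_rot: [-3.139, -0.002, 2.076]
ft_force: [-0.3, 0.1, -0.1]
grip_width: 0.0642
finger_force: 0.0
```

Emit:
drive_tool(increments="0 0 0 0 0 0 0.6;0 0 0 0 0 0 0.7;0 0 0 0 0 0 0.8;0 0 0 0 0 0 0.9;0 0 0 0 0 0 1;0 0 0 0 0 0 1;0 0 0 0 0 0 1")

```text
t: 5.35
ee_pos: [0.5623, -0.1828, 0.0115]
eef_rot: [3.141, 0.001, 2.076]
ft_force: [-1.1, -0.0, 5.5]
grip_width: 0.0358
finger_force: 30.0
```

```bash
python3 - <<'E'
from h import *
togo([.562,-.183,.10],119.3)
for n in("top","side"):
    c=capture(n); print(n,proj(c,[[.562,-.183,.06]]).round(0))
    if n=="side": im=c["color"][170:335,230:390]
save("grasp",cv2.resize(im,None,fx=3.5,fy=3.5))
E
```

```text
t 5.35 pos [ 0.5623 -0.1828  0.0115] rpy [1.7998e+02 6.0000e-02 1.1894e+02] F [-1.05 -0.01  5.52] w 0.0358 q [ 0.85  0.81 -0.79  1.82  0.77  0.84  0.18]
shift tool mm [ -0.2  -0.3 -88.5] turn [ 0.02  0.06 -0.36]
top [[385. 246.]]
side [[325. 282.]]
```

View pics/grasp.png

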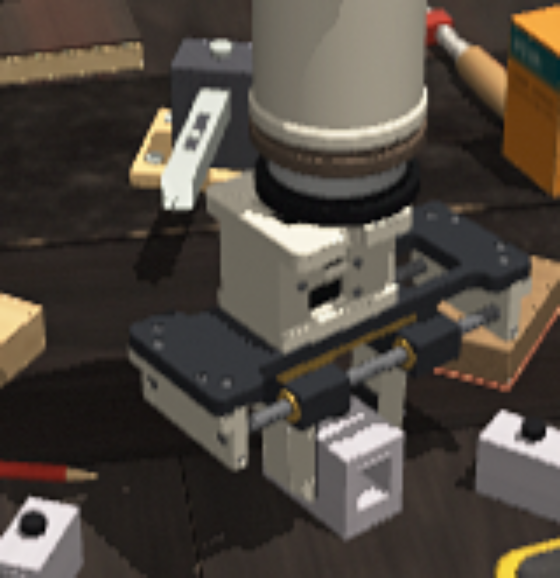

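Emit:
drive_tool(increments="0 0 -10 0 0 0 1;0 0 -20 0 0 0 1;0 0 -25 0 0 0 1;0 0 -25 0 0 0 1;0 0 -20 0 0 0 1;0 0 0 0 0 0 1")

```text
t: 6.05
ee_pos: [0.5643, -0.1826, 0.1149]
eef_rot: [3.137, 0.005, 2.076]
ft_force: [0.3, -0.1, -2.4]
grip_width: 0.0361
finger_force: 30.0
```

Emit:
drive_tool(increments="0 0 0 0 0 6 1;0 0 0 0 0 6 1;0 0 0 0 0 6 1;0 0 0 0 0 6 1;0 0 0 0 0 6 1;0 0 0 0 0 6 1;0 0 0 0 0 6 1;0 0 0 0 0 5.6 1;0 0 0 0 0 0 1;0 0 0 0 0 0 1")

```text
t: 7.05
ee_pos: [0.5614, -0.1823, 0.1105]
eef_rot: [-3.141, 0.0, 1.248]
ft_force: [-0.1, -0.5, -1.3]
grip_width: 0.0358
finger_force: 30.0
```

```bash
python3 - <<'E'
from h import *
togo([.489,-.040,.11],71.3)
E
```

```text
t 7.05 pos [ 0.5614 -0.1823  0.1105] rpy [-1.7997e+02  1.0000e-02  7.1520e+01] F [-0.08 -0.53 -1.3 ] w 0.0358 q [ 0.81  0.61 -0.72  1.79  0.49  0.93 -0.45]
shift tool mm [ 112.  -113.8    0.5] turn [-0.03  0.01  0.22]
```

Emit:
drive_tool(increments="14 -14 0 0 0 0.2 1;14 -15 0 0 0 0 1;14 -15 0 0 0 0 1;14 -14 0 0 0 0 1;14 -14 0 0 0 0 1;14 -14 0 0 0 0 1;14 -14 0 0 0 0 1;14 -14 0 0 0 0 1;0 0 20 0 0 0 1;0 0 22 0 0 0 1;0 0 20 0 0 0 1;0 0 0 0 0 0 1")

```text
t: 8.25
ee_pos: [0.4878, -0.0395, 0.0467]
eef_rot: [-3.137, 0.001, 1.244]
ft_force: [0.2, -0.5, -1.1]
grip_width: 0.0355
finger_force: 30.0
```

Emit:
drive_tool(increments="0 0 0 0 0 0 1;0 0 0 0 0 0 1;0 0 0 0 0 0 1")

```text
t: 8.55
ee_pos: [0.491, -0.0397, 0.0498]
eef_rot: [3.14, -0.0, 1.242]
ft_force: [-0.5, -0.3, -1.2]
grip_width: 0.0358
finger_force: 30.0
```

```bash
python3 - <<'E'
from h import *
togo([.489,-.040,.0475],71.3)
ims=[]
for n,z in(("top",.069),("side",.069)):
    c=capture(n); u=np.array([.3206,.9472,0]); T=np.array([.508,.017,.06])
    p=proj(c,[T,T+u*.12]).round(1); print(n,p)
    x,y=int(p[0][0]),int(p[0][1]); im=c["color"][max(0,y-60):y+50,x-70:x+50]; ims.append(cv2.resize(im,(400,367),interpolation=cv2.INTER_CUBIC))
    print("origin",x-70,y-60)
    if n=="top":
        r=rect(c,(238,240,300,285),150,.069,40); print(r)
save("pre",np.hstack(ims))
E
```

```text
t 8.55 pos [ 0.491  -0.0397  0.0498] rpy [ 1.7989e+02 -2.0000e-02  7.1170e+01] F [-0.46 -0.32 -1.22] w 0.0358 q [ 0.6   0.56 -0.7   2.06  0.56  0.71 -0.79]
shift tool mm [-0.9 -1.8  2.3] turn [ 0.11 -0.02 -0.13]
top [[291.4 271.5]
 [239.2 253.8]]
origin 221 211
(array([0.53093849, 0.03315233]), array([-0.95006895, -0.31204004]), array([0.09655115, 0.06732928]), (np.float64(-0.05123280313276492), np.float64(0.058290748839378244)))
side [[280.2 226.1]
 [292.3 198.2]]
origin 210 166
```

View pics/pre.png

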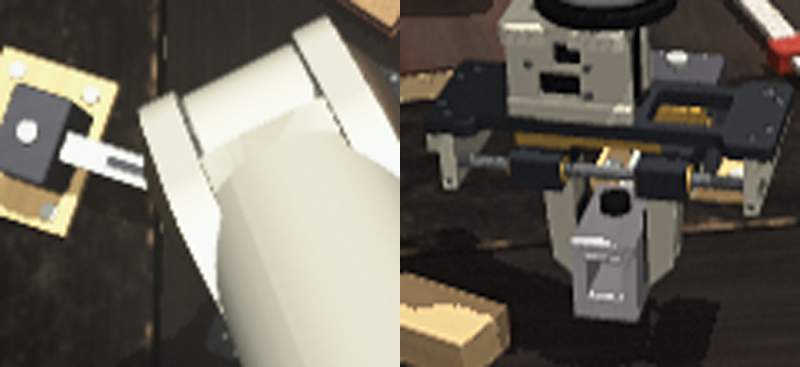

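```bash
cat >> h.py <<'E'
def avg(n=6):
    S=[]
    for i in range(n): S.append(observe()); capture("top")
    p=np.array([s["ee_pos"] for s in S]); f=np.array([s["ft_force"] for s in S]); r=np.array([s["eef_rot"] for s in S])
    u=np.array([.3206,.9472,0]); T=np.array([.508,.017,0]); m=p.mean(0)
    print("t",round(S[-1]["t"],2),"pos",m.round(4),"sd",p.std(0).round(4),"F",f.mean(0).round(2),"sd",f.std(0).round(2),"yaw",np.degrees(r[:,2].mean()).round(2),
     "along/lateral(tooly) mm",((m-T)@u*1e3).round(1),((m-T)@[.9472,-.3206,0]*1e3).round(1),"Faxial",(f.mean(0)@u).round(2), S[-1]["grip_width"].round(4))
E
python3 -c "
from h import *
avg(8)"
```

```text
Traceback (most recent call last):
  File "h.py", line 32, in avg
    "along/lateral(tooly) mm",((m-T)@u*1e3).round(1),((m-T)@[.9472,-.3206,0]*1e3).round(1),"Faxial",(f.mean(0)@u).round(2), S[-1]["grip_width"].round(4))
                                                                                                                            ^^^^^^^^^^^^^^^^^^^^^^^^^
AttributeError: 'float' object has no attribute 'round'
```

```bash
sed -i 's/S\[-1\]\["grip_width"\].round(4)/S[-1]["grip_width"]/' h.py
python3 -c "
from h import *
avg(5)"
```

```text
t 9.25 pos [ 0.49   -0.0397  0.0487] sd [0. 0. 0.] F [ 0.01  0.11 -2.12] sd [0.28 0.32 0.18] yaw 71.15 along/lateral(tooly) mm -59.4 1.1 Faxial 0.1 0.036125373008443
```

Emit:
drive_tool(increments="0 -0.5 2 0 0 0 1;5 0 0 0 0 0 1;5 0 0 0 0 0 1;5 0 0 0 0 0 1;5 0 0 0 0 0 1;3 0 0 0 0 0 1;3 0 0 0 0 0 1;3 0 0 0 0 0 1;3 0 0 0 0 0 1;0 0 0 0 0 0 1;0 0 0 0 0 0 1")

```text
t: 10.4
ee_pos: [0.4986, -0.0091, 0.0463]
eef_rot: [-3.139, 0.001, 1.242]
ft_force: [-4.0, -0.1, -1.4]
grip_width: 0.0363
finger_force: 30.0
```

```bash
python3 -c "
from h import *
avg(3)
c=capture('side');save('mount',cv2.resize(c['color'][180:300,220:340],None,fx=4.5,fy=4.5,interpolation=cv2.INTER_CUBIC))"
```

```text
t 10.5 pos [ 0.4986 -0.0092  0.0463] sd [0.     0.0001 0.    ] F [-4.84  0.61 -2.14] sd [0.62 0.53 0.51] yaw 71.17 along/lateral(tooly) mm -27.8 -0.5 Faxial -0.97 0.03586039803711964
```

View pics/mount.png

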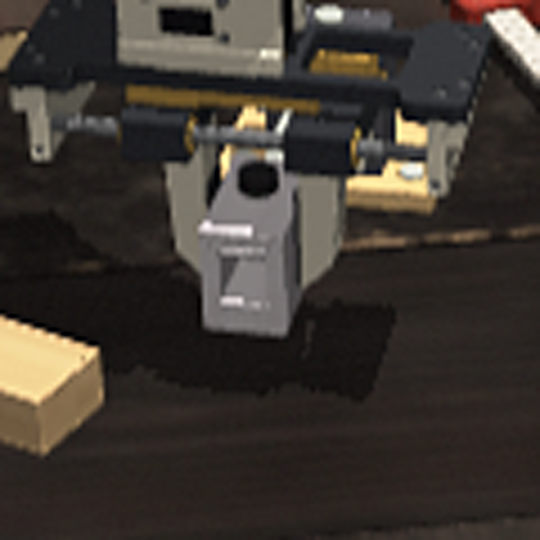

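The block has just entered the mouth, and a lateral force of about −5 N in x says the rail lies to the −x side. I'll ease it that way.

Emit:
drive_tool(increments="0 -1 0 0 0 0 1;0 -1 0 0 0 0 1;0 0 0 0 0 0 1;0 0 0 0 0 0 1")

```text
t: 11.0
ee_pos: [0.4984, -0.0088, 0.0469]
eef_rot: [3.141, -0.0, 1.241]
ft_force: [-2.5, -1.1, -2.0]
grip_width: 0.0358
finger_force: 30.0
```

```bash
python3 -c "
from h import *
avg(3)
c=capture('top');save('mtop',cv2.resize(c['color'][200:300,200:320],None,fx=5,fy=5,interpolation=cv2.INTER_CUBIC))"
```

```text
t 11.1 pos [ 0.4984 -0.0088  0.0469] sd [0. 0. 0.] F [-2.33 -0.57 -1.87] sd [0.24 0.41 0.58] yaw 71.14 along/lateral(tooly) mm -27.5 -0.8 Faxial -1.29 0.03565596980534543
```

Emit:
drive_tool(increments="0 -1 0 0 0 0 1;0 -0.8 0 0 0 0 1;0 0 0 0 0 0 1;0 0 0 0 0 0 1;0 0 0 0 0 0 1")

```text
t: 11.7
ee_pos: [0.4966, -0.0079, 0.0469]
eef_rot: [3.141, -0.0, 1.242]
ft_force: [0.4, -0.1, -2.4]
grip_width: 0.0361
finger_force: 30.0
```

```bash
python3 -c "
from h import *
avg(3)"
```

```text
t 11.8 pos [ 0.4965 -0.0079  0.0468] sd [0.0001 0.     0.    ] F [ 0.17  0.06 -2.07] sd [0.26 0.15 0.25] yaw 71.15 along/lateral(tooly) mm -27.3 -2.9 Faxial 0.11 0.035700875606674294
```

Emit:
drive_tool(increments="2 -0.5 0 0 0 0 1;2 0 0 0 0 0 1;2 0 0 0 0 0 1;0 0 0 0 0 0 1;0 0 0 0 0 0 1")

```text
t: 12.35
ee_pos: [0.4979, -0.002, 0.0468]
eef_rot: [3.141, -0.0, 1.242]
ft_force: [0.2, -0.8, -1.6]
grip_width: 0.0358
finger_force: 30.0
```

```bash
python3 -c "
from h import *
avg(3)"
```

```text
t 12.45 pos [ 0.4979 -0.0021  0.0468] sd [0.     0.0001 0.    ] F [-0.05 -0.5  -1.84] sd [0.21 0.21 0.28] yaw 71.16 along/lateral(tooly) mm -21.3 -3.5 Faxial -0.49 0.036121246411078424
```

Emit:
drive_tool(increments="2 0 0 0 0 0 1;2 0 0 0 0 0 1;2 0 0 0 0 0 1;2 0 0 0 0 0 1;0 0 0 0 0 0 1;0 0 0 0 0 0 1")

```text
t: 13.1
ee_pos: [0.5005, 0.0056, 0.0468]
eef_rot: [3.141, -0.0, 1.242]
ft_force: [-0.2, -0.2, -1.9]
grip_width: 0.0361
finger_force: 30.0
```

```bash
python3 -c "
from h import *
avg(3)"
```

```text
t 13.2 pos [0.5004 0.0055 0.0467] sd [0.     0.0001 0.    ] F [ 0.26 -0.29 -1.53] sd [0.39 0.25 0.4 ] yaw 71.16 along/lateral(tooly) mm -13.4 -3.5 Faxial -0.19 0.03612861907555434
```

Emit:
drive_tool(increments="2 0 0 0 0 0 1;2 0 0 0 0 0 1;2 0 0 0 0 0 1;2 0 0 0 0 0 1;2 0 0 0 0 0 1;0 0 0 0 0 0 1;0 0 0 0 0 0 1")

```text
t: 13.95
ee_pos: [0.5036, 0.015, 0.0467]
eef_rot: [3.142, -0.0, 1.242]
ft_force: [0.0, -0.1, -2.1]
grip_width: 0.0364
finger_force: 30.0
```

Emit:
drive_tool(increments="2 0 0 0 0 0 1;2 0 0 0 0 0 1;2 0 0 0 0 0 1;2 0 0 0 0 0 1;0 0 0 0 0 0 1;0 0 0 0 0 0 1")

```text
t: 14.55
ee_pos: [0.5062, 0.0225, 0.0467]
eef_rot: [-3.142, 0.0, 1.242]
ft_force: [-0.3, -0.6, -0.7]
grip_width: 0.0358
finger_force: 30.0
```

```bash
python3 -c "
from h import *
avg(3)
c=capture('top');save('mtop',cv2.resize(c['color'][200:300,200:320],None,fx=5,fy=5,interpolation=cv2.INTER_CUBIC))"
```

```text
t 14.65 pos [0.5061 0.0225 0.0467] sd [0.     0.0001 0.    ] F [-0.03 -0.33 -1.6 ] sd [0.42 0.51 0.64] yaw 71.16 along/lateral(tooly) mm 4.6 -3.5 Faxial -0.33 0.03626553922849124
```

View pics/mtop.png

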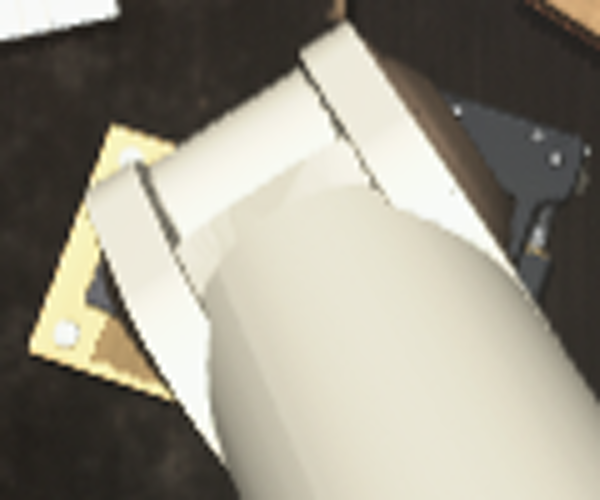

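The arm hides the rail in the top view: bracket at about (100,290) in the crop, nothing else touched. There are no side forces 38 mm onto the rail. Next I feel for the ball in small steps.

Emit:
drive_tool(increments="1.5 0 0 0 0 0 1;1.5 0 0 0 0 0 1;1 0 0 0 0 0 1;0 0 0 0 0 0 1")

```text
t: 15.15
ee_pos: [0.5076, 0.0265, 0.0468]
eef_rot: [3.142, -0.0, 1.242]
ft_force: [0.1, 0.5, -2.1]
grip_width: 0.0359
finger_force: 30.0
```

Emit:
drive_tool(increments="1 0 0 0 0 0 1;1 0 0 0 0 0 1;1 0 0 0 0 0 1;0 0 0 0 0 0 1")

```text
t: 15.55
ee_pos: [0.5085, 0.0293, 0.0467]
eef_rot: [3.142, -0.0, 1.242]
ft_force: [0.5, -0.4, -1.3]
grip_width: 0.0359
finger_force: 30.0
```

Emit:
drive_tool(increments="1 0 0 0 0 0 1;1 0 0 0 0 0 1;0 0 0 0 0 0 1")

```text
t: 15.85
ee_pos: [0.5092, 0.0312, 0.0468]
eef_rot: [3.141, -0.0, 1.242]
ft_force: [0.2, -0.9, -0.4]
grip_width: 0.0361
finger_force: 30.0
```

Emit:
drive_tool(increments="1 0 0 0 0 0 1;1 0 0 0 0 0 1;0 0 0 0 0 0 1")

```text
t: 16.15
ee_pos: [0.5098, 0.0331, 0.0468]
eef_rot: [3.141, -0.0, 1.242]
ft_force: [-0.0, 0.3, -2.3]
grip_width: 0.0358
finger_force: 30.0
```

Emit:
drive_tool(increments="1 0 0 0 0 0 1;1 0 0 0 0 0 1;0 0 0 0 0 0 1")

```text
t: 16.45
ee_pos: [0.5104, 0.035, 0.0468]
eef_rot: [3.142, -0.0, 1.242]
ft_force: [0.6, -0.2, -2.6]
grip_width: 0.0356
finger_force: 30.0
```

Emit:
drive_tool(increments="1 0 0 0 0 0 1;1 0 0 0 0 0 1;0 0 0 0 0 0 1")

```text
t: 16.75
ee_pos: [0.5111, 0.0369, 0.0468]
eef_rot: [3.141, -0.0, 1.242]
ft_force: [-0.1, 0.2, -1.9]
grip_width: 0.0356
finger_force: 30.0
```

Emit:
drive_tool(increments="1 0 0 0 0 0 1;1 0 0 0 0 0 1;0 0 0 0 0 0 1")

```text
t: 17.05
ee_pos: [0.5117, 0.0388, 0.0468]
eef_rot: [3.142, -0.0, 1.242]
ft_force: [-0.5, -0.8, -1.4]
grip_width: 0.0357
finger_force: 30.0
```

Emit:
drive_tool(increments="1 0 0 0 0 0 1;1 0 0 0 0 0 1;0 0 0 0 0 0 1")

```text
t: 17.35
ee_pos: [0.5121, 0.0397, 0.0467]
eef_rot: [-3.141, 0.001, 1.241]
ft_force: [-2.0, -2.4, 0.4]
grip_width: 0.0359
finger_force: 30.0
```

Emit:
drive_tool(increments="1 0 0 0 0 0 1;1 0 0 0 0 0 1;0 0 0 0 0 0 1")

```text
t: 17.65
ee_pos: [0.5123, 0.04, 0.0467]
eef_rot: [-3.141, 0.004, 1.24]
ft_force: [-3.6, -7.0, 3.6]
grip_width: 0.0359
finger_force: 30.0
```

Emit:
drive_tool(increments="1 0 0 0 0 0 1;1 0 0 0 0 0 1;0 0 0 0 0 0 1")

```text
t: 17.95
ee_pos: [0.5127, 0.0411, 0.0467]
eef_rot: [-3.141, 0.005, 1.24]
ft_force: [-4.0, -7.4, 5.5]
grip_width: 0.0359
finger_force: 30.0
```

Emit:
drive_tool(increments="1 0 0 0 0 0 1;1 0 0 0 0 0 1;0 0 0 0 0 0 1")

```text
t: 18.25
ee_pos: [0.5141, 0.0438, 0.047]
eef_rot: [3.141, 0.003, 1.24]
ft_force: [-1.6, -6.0, 6.9]
grip_width: 0.0361
finger_force: 30.0
```

Emit:
drive_tool(increments="1 0 0 0 0 0 1;1 0 0 0 0 0 1;0 0 0 0 0 0 1")

```text
t: 18.55
ee_pos: [0.5157, 0.0481, 0.0472]
eef_rot: [3.14, -0.001, 1.242]
ft_force: [-0.2, -3.3, 3.5]
grip_width: 0.0357
finger_force: 30.0
```

The ball mounted at y≈0.039, peaking at about 8 N. The click should come roughly 33 mm further on, at y≈0.070. I'll go part way, then use 1 mm steps.

Emit:
drive_tool(increments="1.5 0 0 0 0 0 1;1.5 0 0 0 0 0 1;1.5 0 0 0 0 0 1;1.5 0 0 0 0 0 1;1.5 0 0 0 0 0 1;1.5 0 0 0 0 0 1;0 0 0 0 0 0 1;0 0 0 0 0 0 1")

```text
t: 19.35
ee_pos: [0.5186, 0.0576, 0.0471]
eef_rot: [3.14, -0.002, 1.243]
ft_force: [-0.1, 0.5, 5.0]
grip_width: 0.0356
finger_force: 30.0
```

Emit:
drive_tool(increments="1.5 0 0 0 0 0 1;1.5 0 0 0 0 0 1;1 0 0 0 0 0 1;1 0 0 0 0 0 1;0 0 0 0 0 0 1;0 0 0 0 0 0 1")

```text
t: 19.95
ee_pos: [0.52, 0.0616, 0.0472]
eef_rot: [3.141, -0.001, 1.242]
ft_force: [-1.0, -2.0, 7.3]
grip_width: 0.0358
finger_force: 30.0
```

Emit:
drive_tool(increments="1 0 0 0 0 0 1;1 0 0 0 0 0 1;0 0 0 0 0 0 1;0 0 0 0 0 0 1")

```text
t: 20.35
ee_pos: [0.5206, 0.0635, 0.0472]
eef_rot: [3.141, -0.001, 1.242]
ft_force: [-0.8, -1.3, 7.7]
grip_width: 0.0357
finger_force: 30.0
```

Emit:
drive_tool(increments="1 0 0 0 0 0 1;0 0 0 0 0 0 1;0 0 0 0 0 0 1")

```text
t: 20.65
ee_pos: [0.5209, 0.0645, 0.0472]
eef_rot: [3.141, -0.001, 1.242]
ft_force: [-0.9, -2.2, 6.3]
grip_width: 0.0359
finger_force: 30.0
```

Emit:
drive_tool(increments="1 0 0 0 0 0 1;0 0 0 0 0 0 1;0 0 0 0 0 0 1")

```text
t: 20.95
ee_pos: [0.5212, 0.0654, 0.0472]
eef_rot: [3.141, -0.001, 1.242]
ft_force: [-0.8, -2.2, 6.8]
grip_width: 0.0362
finger_force: 30.0
```

Emit:
drive_tool(increments="1 0 0 0 0 0 1;0 0 0 0 0 0 1;0 0 0 0 0 0 1")

```text
t: 21.25
ee_pos: [0.5216, 0.0664, 0.0472]
eef_rot: [3.141, -0.001, 1.242]
ft_force: [-0.1, -1.0, 6.6]
grip_width: 0.0358
finger_force: 30.0
```

Emit:
drive_tool(increments="1 0 0 0 0 0 1;0 0 0 0 0 0 1;0 0 0 0 0 0 1")

```text
t: 21.55
ee_pos: [0.5222, 0.0683, 0.0471]
eef_rot: [3.14, -0.002, 1.243]
ft_force: [0.4, 1.4, 5.4]
grip_width: 0.036
finger_force: 30.0
```

Emit:
drive_tool(increments="1 0 0 0 0 0 1;0 0 0 0 0 0 1;0 0 0 0 0 0 1")

```text
t: 21.85
ee_pos: [0.5225, 0.0695, 0.0471]
eef_rot: [3.141, -0.003, 1.243]
ft_force: [1.8, 4.3, 4.2]
grip_width: 0.0358
finger_force: 30.0
```

Emit:
drive_tool(increments="0.7 0 0 0 0 0 1;0 0 0 0 0 0 1;0 0 0 0 0 0 1")

```text
t: 22.15
ee_pos: [0.5226, 0.0704, 0.0471]
eef_rot: [3.141, -0.003, 1.243]
ft_force: [2.3, 5.9, 3.6]
grip_width: 0.0359
finger_force: 30.0
```

Emit:
drive_tool(increments="0.6 0 0 0 0 0 1;0 0 0 0 0 0 1;0 0 0 0 0 0 1")

```text
t: 22.45
ee_pos: [0.5227, 0.0705, 0.047]
eef_rot: [3.141, -0.002, 1.243]
ft_force: [2.6, 5.0, 4.6]
grip_width: 0.0356
finger_force: 30.0
```

Emit:
drive_tool(increments="0.6 0 0 0 0 0 1;0 0 0 0 0 0 1;0 0 0 0 0 0 1")

```text
t: 22.75
ee_pos: [0.5227, 0.0706, 0.047]
eef_rot: [3.141, -0.001, 1.243]
ft_force: [0.9, 4.1, 5.8]
grip_width: 0.0359
finger_force: 30.0
```

Emit:
drive_tool(increments="0.6 0 0 0 0 0 1;0 0 0 0 0 0 1;0 0 0 0 0 0 1")

```text
t: 23.05
ee_pos: [0.5227, 0.0708, 0.047]
eef_rot: [3.141, -0.001, 1.242]
ft_force: [0.3, 3.3, 5.6]
grip_width: 0.0361
finger_force: 30.0
```

```bash
python3 -c "
from h import *
avg(3)"
```

```text
t 23.15 pos [0.5227 0.0708 0.047 ] sd [0. 0. 0.] F [1.19 3.54 5.66] sd [0.65 0.28 0.4 ] yaw 71.17 along/lateral(tooly) mm 55.7 -3.3 Faxial 3.74 0.03576917597833947
```

Emit:
drive_tool(increments="0.7 0 0 0 0 0 1;0 0 0 0 0 0 1;0 0 0 0 0 0 1")

```text
t: 23.5
ee_pos: [0.5228, 0.071, 0.047]
eef_rot: [3.141, 0.0, 1.242]
ft_force: [1.4, 3.4, 6.6]
grip_width: 0.0357
finger_force: 30.0
```

Emit:
drive_tool(increments="0.6 0 0 0 0 0 1;0 0 0 0 0 0 1;0 0 0 0 0 0 1")

```text
t: 23.8
ee_pos: [0.5228, 0.0711, 0.0469]
eef_rot: [3.142, 0.001, 1.242]
ft_force: [0.9, 2.5, 7.1]
grip_width: 0.0357
finger_force: 30.0
```

```bash
python3 -c "
from h import *
avg(3)"
```

```text
t 23.9 pos [0.5228 0.0711 0.0469] sd [0. 0. 0.] F [0.67 2.35 6.77] sd [0.58 0.08 0.36] yaw 71.15 along/lateral(tooly) mm 56.0 -3.3 Faxial 2.44 0.03580785866828446
```

Emit:
drive_tool(increments="0.6 0 0 0 0 0 1;0 0 0 0 0 0 1;0.6 0 0 0 0 0 1;0 0 0 0 0 0 1;0 0 0 0 0 0 1")

```text
t: 24.45
ee_pos: [0.5229, 0.0714, 0.0468]
eef_rot: [-3.141, 0.002, 1.241]
ft_force: [-0.1, 0.5, 8.3]
grip_width: 0.0358
finger_force: 30.0
```

```bash
python3 -c "
from h import *
avg(3)"
```

```text
t 24.55 pos [0.5229 0.0714 0.0468] sd [0. 0. 0.] F [0.2  0.44 8.41] sd [0.55 0.18 0.29] yaw 71.12 along/lateral(tooly) mm 56.3 -3.3 Faxial 0.48 0.03568671709636194
```

Clicked in: the forward tug came (about 6 N) and has died away to about 0. Release.

Emit:
drive_tool(increments="0 0 0 0 0 0 0.5;0 0 0 0 0 0 0.4;0 0 0 0 0 0 0.3;0 0 0 0 0 0 0.3;0 0 0 0 0 0 0.3;0 0 0 0 0 0 0.3")

```text
t: 25.2
ee_pos: [0.5232, 0.0725, 0.0466]
eef_rot: [-3.141, 0.0, 1.242]
ft_force: [0.7, -0.2, 0.4]
grip_width: 0.0639
finger_force: 0.0
```

Emit:
drive_tool(increments="0 0 -5 0 0 0 0.3;0 0 -10 0 0 0 0.3;0 0 -20 0 0 0 0.3;0 0 -25 0 0 0 0.3;0 0 -30 0 0 0 0.3;0 0 -30 0 0 0 0.3;0 0 -30 0 0 0 0.3;-30 0 0 0 0 0 0.3;-40 0 0 0 0 0 0.3;-40 0 0 0 0 0 0.3;-40 0 0 0 0 0 0.3;-40 0 0 0 0 0 0.3")

```text
t: 26.4
ee_pos: [0.4614, -0.1085, 0.1977]
eef_rot: [3.14, 0.001, 1.242]
ft_force: [1.6, 0.3, -0.2]
grip_width: 0.0643
finger_force: 0.0
```

Emit:
drive_tool(increments="-40 0 0 0 0 0 0.3;-40 0 0 0 0 0 0.3;-40 0 0 0 0 0 0.3;0 0 0 0 0 0 0.3;0 0 0 0 0 0 0.3")

```text
t: 26.9
ee_pos: [0.4229, -0.2215, 0.1973]
eef_rot: [3.141, 0.0, 1.239]
ft_force: [-0.0, 1.1, 0.4]
grip_width: 0.0641
finger_force: 0.0
```

```bash
python3 -c "
from h import *
ims=[]
for n in('top','side'):
    c=capture(n); u=np.array([.3206,.9472,0]); p=proj(c,[[.523,.0714,.06]])[0].round(1); print(n,p)
    x,y=map(int,p); ims.append(cv2.resize(c['color'][y-45:y+45,x-45:x+45],(400,400),interpolation=cv2.INTER_CUBIC))
    print([(round(d['score'],2),np.round(d['location'],1)) for d in spot_in('stop_block',c)])
    if n=='top':
        # knob centre: dark pixels near
        g=c['color'][y-15:y+15,x-15:x+15].max(2)<60; ys,xs=np.nonzero(g); print('knob',g.sum(), ray(c,(xs.mean()+x-15,ys.mean()+y-15),.093))
save('final',np.hstack(ims))"
```

```text
top [266.3 264.6]
[(0.85, array([264. , 264.2])), (0.49, array([389.2, 207. ])), (0.4, array([398.5, 310.5]))]
knob 323 [0.51766165 0.06783441 0.093     ]
side [284.6 212.3]
[(0.91, array([239.4, 329.4])), (0.78, array([284.9, 214.1])), (0.64, array([380.8, 301.5]))]
```

View pics/final.png

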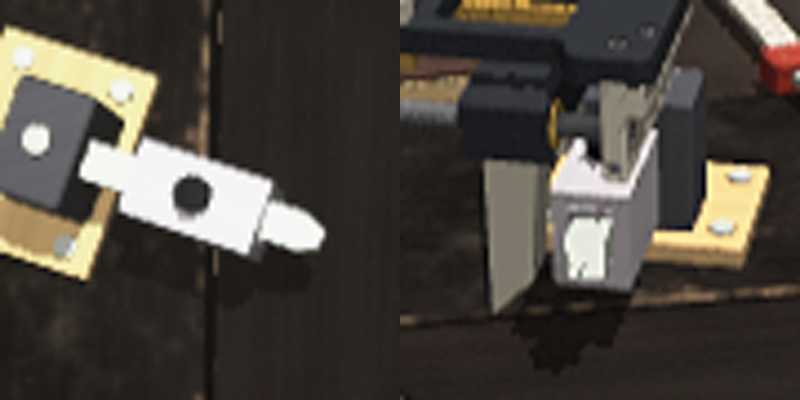

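The picture shows the block hanging on the rail, knob at (193,193) in the left crop. About 33 mm of free rail shows in front of it, the jig has not moved, and the gripper is clear. Travel from first ball contact to rest was 34 mm, which matches half the block length, so the ball is in the groove.

```bash
python3 -c "
from h import *
print(sign_off())"
```

```text
the job is handed in; nothing more can be done
None
```

The largest stop block is on the rail and let go, with the ball felt clicking into its groove (about a 6 N forward tug that died away, no push past it). The arm is clear, and the job was handed in at about 27 s; the sign-off gave no verdict.

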